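# Swap the mill and the beaker back and nest the beaker set

## Robot

A 6-joint arm with a two-finger parallel gripper is mounted at the origin on a cart in front of the work surface, level with it; the furniture and walls round the work are solid. World frame = base frame: x ahead of the robot, y to its left, z up, the work surface at z = 0. Lengths are in m, angles in rad, forces in N, time in s.
With the tool pointing down it reaches from about 0.25 to 0.725 m from the base axis. Payload 4 kg.
Tool frame: the origin (TCP) lies midway between the tips of the shut fingers; the grasp point (between the pads) lies grip_point_offset behind it (grip_point_offset is the distance from the TCP to the grasp point, in m); z points along the fingers, y is the line along which they close (so a half turn about z gives the same grasp; the last joint's range is limited). The gripper opens to 85 mm and grips with 20 to 120 N. Pads are 22 mm wide; open, the fingers measure 114 mm over their backs; the gripper's body (76 mm by 85 mm) begins 54 mm behind the grasp point. The pads swing forward as they close: fully open they stand 13 mm farther back than shut.
Start: joints at [-1.149, 0.241, 0.005, 1.335, 0, 1.571], TCP at [0.205, -0.456, 0.231] pointing down, gripper open.
Joint ranges: [-2.72, 2.72], [-1.05, 1.87], [-1.09, 1.28], [-1.99, 2.15], [-1.42, 1.44], [-3.14, 3.14]. Speed limits (rad/s): [2.79, 2.79, 3.14, 3.14, 3.14, 3.14].

## Interface

Orientations are given as a unit quaternion [x, y, z, w].
In Python, from workcell import * gives the robot as it stands. The module is installed in compiled form; this text tells all that it offers.
- The arm moves only by the tool arm_command, never from a script. Its arguments are lists of equal length, an entry for each row: "slide": the shift along the tool's x, y, z in cm, a list of three; "spin": the turn about the tool's z in degrees. A call has exactly 5 rows; each row is the pose to reach, as a shift and turn from the pose commanded when the call began, along the tool's axes at that moment; what a row does not reach only later rows make up. A row lasts 1/8 s, in which the tool goes at most 62.5 mm and 10.7 degrees, less where a joint would pass 70% of its speed; a pose out of reach is approached as far as the arm can. A call with a gripper value outside its range is refused whole. "jaw" is the finger opening in cm, from 0 to 8.54, set as the call begins (left out, the last holds). The fingers move at their own pace and stop on an object; the grip force is fixed at half the most. Time passes only in rows, so rows that repeat a pose let the fingers close, or fill a call up. It gives the time, the measured TCP pose, the force, the opening and the grip force at its end, in the units of the state.
- get_obs(): the state, without advancing time (a new reading comes with each control period).
- camera(name): name is "side" or "top" or "wrist"; returns a dict with "pixels" (420x560x3 uint8, red, green, blue), "range_z" (420x560 float32, m along the optical axis (not along the pixel's ray), 0 where there is no reading), "intrinsics" (3x3 intrinsics, pixels), "k1" (the pictures are not rectified: a ray, as slopes to the right and down, at radius r is drawn at 1 + k1 r^2 times it, then the intrinsics apply), "rvec" (rotation vector, rad) and "tvec" (3), from world to camera coordinates, as OpenCV has them. Camera axes: x right, y down, z forward; pixel columns grow to the right and rows downward; lengths in m; the calibration is good to about 2 mm. A picture is of the moment at which its call begins.
- job_done(): hands the job in; it is judged then, once.
Trained networks look in a picture, given as the dict that the camera call returned (one of the last four; its "shot" number tells which), for a name from the list of things; names that differ only in an ending like _2 or _b are one class to them, and where a whole thing is asked for, a point or a joint stands for the part that bears it (a point fixed in the world has none). Each returns a list of dicts, best first, with "confidence" (0 to 1); they miss things now and then, are a little off and sometimes report something else, mostly with a low value. They report only what shows in the picture. A call takes as long as a camera call. They do not tell look-alikes from the thing itself.
- recognise(picture, thing): "centre" ([column, row] in pixels, amid what is visible of it).
- landmark_of(picture, thing): "centre" ([column, row] in pixels: a listed point, or the origin of a listed thing).
The state is a dict: "clock": time; "joint_pos": joint angles; "joint_vel": joint speeds; "tau": joint torques, N m; "eef_pos": TCP position; "tool_rot": TCP orientation; "ft_force": force on the tool from outside, world axes, zero at the start; "ft_torque": the same for the moment, N m; "grip_width": finger opening in m; "grasp_force": force on a finger pad.
Only numpy, scipy, OpenCV 4.12 (cv2) and the standard library are available. Lean on these libraries where they do the work, as an engineer would, in place of code of your own. Each camera call takes 0.05 s, during which the arm holds its last target. There are 200 camera calls.

## Task

The wooden pepper mill in the square dock and the largest steel measuring beaker have been put back in each other's places: swap them, so that the mill stands in the big recess of the seasoning tray beside the salt, and the largest beaker stands in the recess of the square beaker dock. Then nest the beaker set there, the medium one inside the largest and the smallest inside the medium one, all standing upright and down on their floors. Set each thing down rather than dropping it, knock nothing over, and leave the salt shaker and the onion where they are.

Things in the scene. Friction and masses are not known exactly. Their poses are not given: they have to be found in the camera images.
- pepper_mill: Dark wooden pepper mill, loose, 58 mm across the foot, 170 mm tall, about 0.18 kg. Origin: centre of its underside, z up. Grip it firmly (it can swing) by the round fixed head, 49 mm across, which spans 123 to 159 mm above the origin (widest near 141); below is a waist, on top a 12 mm knob. Starts in the dock. (Its twin far back by the hob is not meant.)
- large_beaker: Largest of three steel measuring beakers, loose, about 0.16 kg: open top, tapered, 52 mm across the foot, 64 mm at the rim, 72 mm tall, wall 3 mm, mouth 58 mm, thick foot with the inner floor 20 mm above the underside (49 mm wide). Origin: centre of the underside, z up. Grip it across the outside below the rim. Starts in the tray's big recess; belongs in the dock.
- medium_beaker: Medium steel beaker, loose, about 0.11 kg, same shape: 38 mm across the foot, 50 mm at the rim, 70 mm tall, wall 3 mm, mouth 44 mm, inner floor 20 mm above the underside (35 mm wide). Origin: centre of the underside, z up. Starts on the worktop. Nested, its rim is 18 mm above the largest one's rim, so grip only its top 14 mm or so.
- small_beaker: Smallest steel beaker, loose, about 0.06 kg, same shape: 26 mm across the foot, 37 mm at the rim, 66 mm tall, inner floor 20 mm above the underside. Origin: centre of the underside, z up. Starts on the worktop. Nested, its rim is 16 mm above the medium one's rim, so grip only its top 12 mm or so.
- seasoning_tray: Fixed oblong wooden tray, 176 x 96 mm, 20 mm thick, two round recesses 8 mm deep (floors 12 mm above the underside). Origin: on the underside below the centre of the big recess, 74 mm wide, the mill's place; the tray spans x -48 to +128, y -48 to +48 mm. The small recess, 46 mm wide, centred at x = +85 mm, holds the salt.
- beaker_dock: Fixed square wooden block, 100 x 100 mm, 20 mm thick, with one central round recess 74 mm wide and 8 mm deep (floor 12 mm above the underside): the place of the beaker set. Origin: centre of the underside, z up.
- cork_mat: Fixed empty round cork pot mat, 100 mm across, 6 mm thick, flat on the worktop: a free spot on which a thing can be parked. Origin: centre of the underside.
- salt_shaker: Glass salt shaker with a white cap, loose, 38 mm across, 87 mm tall, standing in the tray's small recess; it stays there. Origin: centre of its underside.
- onion: Brown onion, loose, about 79 mm across and 85 mm tall, on the worktop; it stays where it is. Origin: centre of its underside.
There are look-alikes about, which are no part of the job. Leave any red look-alike of the large_beaker alone.

How it is judged:
By the outcome, as a careful person would: the job done as asked, in the order asked, and still so for the second after the job is handed in, with the robot touching nothing.
It also fails if it takes over 138 s, if anything falls off the work surface, if the arm or the gripper's body presses on something with over 40 N, if the wrist force passes 120 N, or if a joint passes its speed limit or range.

## Working session

There is one attempt and no reset: what is moved stays moved. The work goes in short steps, Python scripts to look and compute and a tool call to move; the robot and the scene stay as the last step left them, time stands still between calls to the robot, and variables do not carry over. Pictures are saved under pics/ and viewed, at most 14 in all, crops included, and the job is handed in when it is done.

Besides the shell and the picture viewer there is one more tool, called as name(argument=value, ...), one argument or row to a line, values as JSON. arm_command: Moves the arm, as the interface text tells. Its arguments: {"type":"object","properties":{"slide":{"type":"array","items":{"type":"array","items":{"type":"number"}}},"spin":{"type":"array","items":{"type":"number"}},"jaw":{"type":"number"}},"required":["slide","spin"]}

```bash
mkdir -p pics; cat > h.py <<'E'
from workcell import *
import numpy as np, cv2
from scipy.spatial.transform import Rotation as R
def save(c,n,crop=None,s=1):
    p=c["pixels"][:,:,::-1]
    if crop: p=p[crop[1]:crop[3],crop[0]:crop[2]]
    cv2.imwrite("pics/"+n,cv2.resize(p,None,fx=s,fy=s,interpolation=cv2.INTER_CUBIC))
def und(c,uv):
    K=np.array(c["intrinsics"]); 
    return cv2.undistortPoints(np.array(uv,float).reshape(-1,1,2),K,np.array([c["k1"],0,0,0,0.]),).reshape(-1,2)
def ray_z(c,uv,z):
    "intersect pixel rays with plane z"
    s=und(c,uv); M=R.from_rotvec(np.ravel(c["rvec"])).as_matrix(); o=-M.T@np.ravel(c["tvec"])
    d=np.c_[s,np.ones(len(s))]@M
    return o+d*((z-o[2])/d[:,2])[:,None]
def cloud(c):
    "world xyz per pixel (420,560,3), nan without reading"
    v,u=np.mgrid[0:420,0:560]; s=und(c,np.c_[u.ravel(),v.ravel()])
    z=c["range_z"].ravel(); M=R.from_rotvec(np.ravel(c["rvec"])).as_matrix()
    p=(np.c_[s,np.ones(len(s))]*z[:,None]-np.ravel(c["tvec"]))@M
    p[z<=0]=np.nan
    return p.reshape(420,560,3)
E
python3 - <<'E'
from h import *
for n in("top","side"):
    c=camera(n); save(c,n+"1.png",s=1.4)
    P=cloud(c); np.savez(n+"1.npz",P=P,pix=c["pixels"])
    print(n,-R.from_rotvec(np.ravel(c["rvec"])).as_matrix().T@np.ravel(c["tvec"]))
    for t in["pepper_mill","large_beaker","medium_beaker","small_beaker","seasoning_tray","beaker_dock","cork_mat","salt_shaker","onion"]:
        for k in landmark_of(c,t):
            if k["confidence"]>.2: 
                print(t,np.round(k["centre"]),round(k["confidence"],2),np.round(ray_z(c,[k["centre"]],{"pepper_mill":.012,"large_beaker":.012,"salt_shaker":.012}.get(t,0))[0],3))
o=get_obs();print({k:np.round(o[k],3) for k in o})
E
```

```text
top [ 0.21696407 -0.04424663  1.64366026]
pepper_mill [243. 223.] 0.59 [0.475 0.085 0.012]
large_beaker [403. 215.] 0.74 [ 0.517 -0.512  0.012]
large_beaker [374. 225.] 0.53 [ 0.478 -0.403  0.012]
medium_beaker [281. 234.] 0.73 [ 0.436 -0.054  0.   ]
small_beaker [208. 226.] 0.48 [0.464 0.22  0.   ]
small_beaker [165. 228.] 0.46 [0.453 0.38  0.   ]
seasoning_tray [373. 227.] 0.59 [ 0.472 -0.403  0.   ]
beaker_dock [247. 223.] 0.56 [0.479 0.074 0.   ]
cork_mat [329. 226.] 0.7 [ 0.473 -0.236  0.   ]
salt_shaker [372. 201.] 0.58 [ 0.568 -0.397  0.012]
onion [159. 228.] 0.6 [0.452 0.402 0.   ]
side [0.18394858 1.18088396 1.1425724 ]
pepper_mill [283. 239.] 0.98 [0.474 0.081 0.012]
large_beaker [312. 152.] 0.79 [ 0.478 -0.4    0.012]
large_beaker [309. 136.] 0.69 [ 0.514 -0.498  0.012]
medium_beaker [300. 213.] 0.89 [ 0.45  -0.063  0.   ]
small_beaker [276. 279.] 0.78 [0.456 0.232 0.   ]
small_beaker [309. 182.] 0.57 [ 0.458 -0.233  0.   ]
seasoning_tray [317. 157.] 0.96 [ 0.459 -0.389  0.   ]
beaker_dock [284. 240.] 0.6 [0.475 0.073 0.   ]
cork_mat [312. 182.] 0.62 [ 0.446 -0.235  0.   ]
salt_shaker [293. 153.] 0.7 [ 0.548 -0.378  0.012]
onion [261. 328.] 0.76 [0.454 0.402 0.   ]
{'clock': np.float64(1.0), 'joint_pos': array([-1.149,  0.241,  0.005,  1.335,  0.   ,  1.571]), 'joint_vel': array([-0.   , -0.   ,  0.001,  0.   , -0.001,  0.001]), 'tau': array([-0.0000e+00, -3.7221e+01,  2.5270e+01,  1.0000e-03,  0.0000e+00,
       -0.0000e+00]), 'eef_pos': array([ 0.205, -0.456,  0.231]), 'tool_rot': array([ 0.978,  0.209,  0.   , -0.   ]), 'ft_force': array([-0.147,  0.459,  0.328]), 'ft_torque': array([0.067, 0.025, 0.015]), 'grasp_force': np.float64(0.0), 'grip_width': np.float64(0.085)}
```

View pics/top1.png

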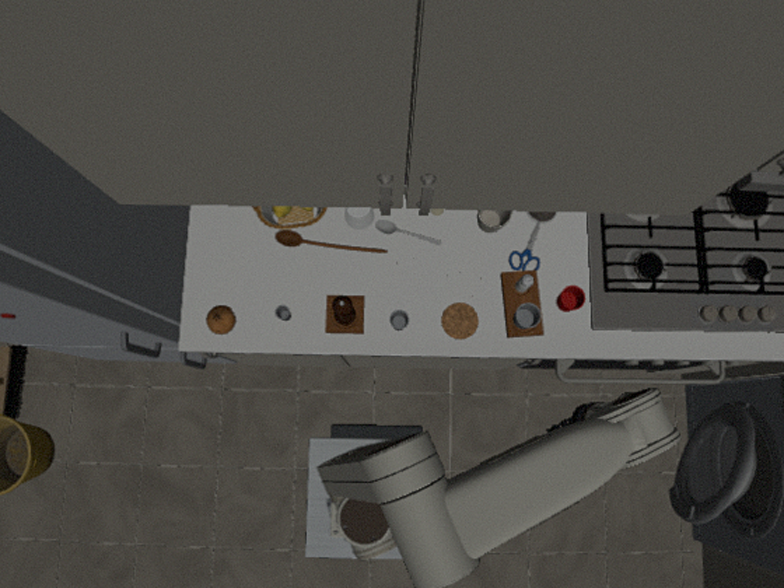

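View pics/side1.png

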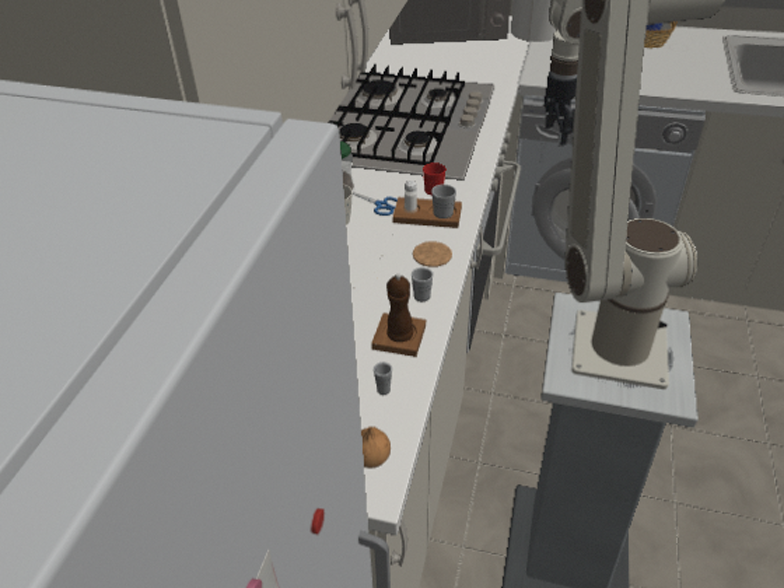

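The top picture shows, at 1.4x scale, onion (220,319), small beaker (284,312), mill in dock (344,308), medium beaker (399,319), cork mat (459,320), large steel beaker in tray (527,316), salt (525,283) and the red look-alike (570,298). The wall cabinet hangs over the back of the worktop. Next I'll measure these things from the depth clouds.

```bash
python3 - <<'E'
from h import *
for n in("top","side"):
    P=np.load(n+"1.npz")["P"].reshape(-1,3)
    P=P[~np.isnan(P[:,0])]
    for t,(x,y) in dict(onion=(.452,.402),small=(.456,.232),mill=(.475,.08),med=(.45,-.063),large=(.478,-.402),salt=(.555,-.385),red=(.515,-.5)).items():
        m=(np.hypot(P[:,0]-x,P[:,1]-y)<.06)&(P[:,2]>.03)
        q=P[m]
        if len(q): 
            zt=np.percentile(q[:,2],97); h=q[q[:,2]>zt-.02]
            print(n,t,len(q),"top",zt.round(3),"c",((h.min(0)+h.max(0))/2).round(3),"size",np.ptp(h,axis=0).round(3))
    for t,z0,z1,box in(("dock",.014,.026,(.4,.56,0,.16)),("tray",.014,.026,(.40,.66,-.46,-.32)),("mat",.002,.012,(.4,.54,-.31,-.16)),("hob",.005,.1,(.3,.7,-.9,-.55))):
        m=(P[:,0]>box[0])&(P[:,0]<box[1])&(P[:,1]>box[2])&(P[:,1]<box[3])&(P[:,2]>z0)&(P[:,2]<z1)
        q=P[m]
        if len(q): print(n,t,len(q),q.min(0).round(3),q.max(0).round(3),q.mean(0).round(3), cv2.minAreaRect(q[:,:2].astype(np.float32)*1000))
    m=(P[:,2]>.25)&(P[:,0]>.5)&(abs(P[:,1])<.6); 
    if m.any(): print("overhead",P[m].min(0),P[m].max(0))
E
```

```text
top onion 354 top 0.072 c [0.446 0.396 0.069] size [0.063 0.066 0.033]
top small 66 top 0.073 c [0.466 0.235 0.064] size [0.035 0.037 0.02 ]
top mill 250 top 0.177 c [0.471 0.072 0.172] size [0.045 0.041 0.03 ]
top med 88 top 0.075 c [ 0.453 -0.067  0.066] size [0.048 0.047 0.021]
top large 250 top 0.088 c [ 0.467 -0.399  0.08 ] size [0.063 0.066 0.023]
top salt 6821 top 1.142 c [ 0.6   -0.385  1.138] size [0.004 0.08  0.032]
top red 174 top 0.076 c [ 0.516 -0.517  0.068] size [0.063 0.068 0.024]
top dock 379 [0.421 0.025 0.014] [0.558 0.125 0.026] [0.464 0.072 0.02 ] ((489.9981689453125, 76.05915832519531), (137.17276000976562, 99.97799682617188), 0.6522237658500671)
top tray 682 [ 0.418 -0.453  0.014] [ 0.649 -0.343  0.026] [ 0.514 -0.392  0.019] ((533.9144287109375, -396.84234619140625), (228.4127655029297, 103.52558898925781), 2.704712152481079)
top mat 696 [ 0.4   -0.31   0.002] [ 0.54  -0.16   0.012] [ 0.466 -0.234  0.005] ((470.2969665527344, -235.66720581054688), (149.40130615234375, 138.64480590820312), 88.8634033203125)
top hob 3826 [ 0.364 -0.9    0.005] [ 0.7  -0.55  0.07
[... 819 characters left out ...]
70703), (103.37983703613281, 108.81370544433594), 1.7899386882781982)
side tray 483 [ 0.415 -0.453  0.014] [ 0.654 -0.336  0.026] [ 0.513 -0.384  0.021] ((534.798828125, -394.75384521484375), (233.7834930419922, 109.910400390625), 6.981339931488037)
side mat 655 [ 0.4   -0.31   0.002] [ 0.54  -0.16   0.012] [ 0.467 -0.231  0.006] ((470.0411071777344, -235.0623016357422), (139.88430786132812, 149.3801727294922), 0.13914814591407776)
side hob 2156 [ 0.364 -0.9    0.005] [ 0.7   -0.55   0.073] [ 0.564 -0.734  0.02 ] ((532.180419921875, -725.0137939453125), (349.74468994140625, 335.8747863769531), 89.9095458984375)
overhead [ 0.50043383 -0.54407448  0.50976628] [0.86033642 0.59999784 0.87102238]
```

arm_command(
  slide=[
    [5.4,1.2,0],
    [10.8,2.4,0],
    [16.2,3.6,0],
    [21.6,4.8,0],
    [26.5,5.7,0],
  ],
  spin=[5,10,15,20,24.1],
)

```text
clock: 1.62
eef_pos: [0.4717, -0.3991, 0.2312]
tool_rot: [1.0, -0.0, 0.0, 0.0]
ft_force: [0.3, -0.0, 0.9]
grip_width: 0.0854
grasp_force: 0.0
```

```bash
python3 - <<'E'
from h import *
import workcell
print([ (k,getattr(workcell,k)) for k in dir(workcell) if not k.startswith('_') and not callable(getattr(workcell,k))])
o=get_obs();print({k:np.round(o[k],3) for k in("clock","eef_pos","tool_rot","joint_pos","ft_force")})
c=camera("wrist"); save(c,"w1.png"); P=cloud(c).reshape(-1,3); P=P[~np.isnan(P[:,0])]
print(-R.from_rotvec(np.ravel(c["rvec"])).as_matrix().T@np.ravel(c["tvec"]))
for t in["large_beaker","seasoning_tray","cork_mat","salt_shaker"]:
    for k in landmark_of(c,t)[:3]:
        print(t,np.round(k["centre"]),round(k["confidence"],2),np.round(ray_z(c,[k["centre"]],{"large_beaker":.012,"salt_shaker":.012}.get(t,0))[0],3))
m=(P[:,2]>.06)&(P[:,2]<.095)&(np.hypot(P[:,0]-.47,P[:,1]+.4)<.06)
q=P[m];print(len(q),q.min(0),q.max(0))
E
```

```text
[('grip_point_offset', 0.0187)]
{'clock': np.float64(1.625), 'eef_pos': array([ 0.472, -0.399,  0.231]), 'tool_rot': array([ 1., -0.,  0.,  0.]), 'joint_pos': array([-0.702,  0.482,  0.354,  1.443, -0.   ,  2.44 ]), 'ft_force': array([ 0.308, -0.018,  0.894])}
[ 0.5489308  -0.39991478  0.37252517]
large_beaker [385. 130.] 0.82 [ 0.517 -0.517  0.012]
large_beaker [275. 173.] 0.59 [ 0.469 -0.397  0.012]
cork_mat [136. 177.] 0.55 [ 0.462 -0.233  0.   ]
salt_shaker [275.  90.] 0.9 [ 0.559 -0.397  0.012]
1662 [ 0.43331644 -0.43039086  0.06002851] [ 0.49855634 -0.36551555  0.08474394]
```

View pics/w1.png

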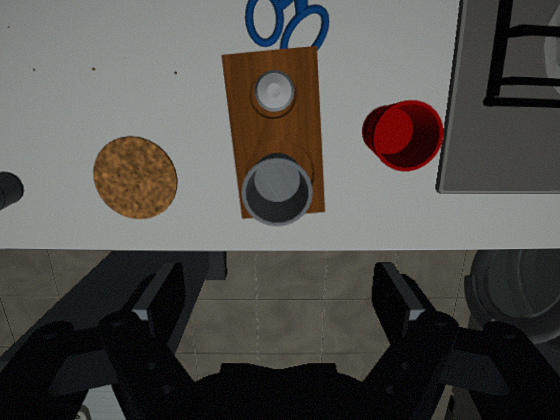

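arm_command(
  slide=[
    [0,0,0],
    [0,0,0],
    [0,0,0],
    [0,0,0],
    [0,0,0],
  ],
  spin=[-10,-20,-30,-40,-50],
)

```text
clock: 2.5
eef_pos: [0.468, -0.4006, 0.2318]
tool_rot: [0.905, 0.425, -0.0, 0.0]
ft_force: [-0.1, 0.1, -0.7]
grip_width: 0.0856
grasp_force: 0.0
```

arm_command(
  slide=[
    [0,0,0],
    [0,0,0],
    [0,0,0],
    [0,0,0],
    [0,0,0],
  ],
  spin=[-10,-20,-30,-40,-50],
)

```text
clock: 3.12
eef_pos: [0.468, -0.4006, 0.2319]
tool_rot: [0.641, 0.768, -0.0, 0.0]
ft_force: [0.7, 0.2, 0.3]
grip_width: 0.0852
grasp_force: 0.0
```

arm_command(
  slide=[
    [0,0,0],
    [0,0,0],
    [0,0,0],
    [0,0,0],
    [0,0,0],
  ],
  spin=[-10,-20,-30,-40,-50],
)

```text
clock: 3.75
eef_pos: [0.468, -0.4006, 0.2319]
tool_rot: [0.257, 0.967, -0.0, 0.0]
ft_force: [1.1, 0.2, 0.2]
grip_width: 0.0854
grasp_force: 0.0
```

arm_command(
  slide=[
    [0,0,0],
    [0,0,0],
    [0,0,0],
    [0,0,0],
    [0,0,0],
  ],
  spin=[-10,-20,-30,-30,-30],
)

```text
clock: 4.38
eef_pos: [0.4689, -0.4002, 0.2316]
tool_rot: [0.001, 1.0, -0.0, 0.0]
ft_force: [-0.2, -0.1, 0.4]
grip_width: 0.0857
grasp_force: 0.0
```

```bash
cat >> h.py <<'E'
def blob(P,x,y,z0,z1,r):
    "minimum enclosing circle of cloud points in a height band near x,y"
    P=P.reshape(-1,3); P=P[~np.isnan(P[:,0])]
    q=P[(P[:,2]>z0)&(P[:,2]<z1)&(np.hypot(P[:,0]-x,P[:,1]-y)<r)]
    if len(q)<10: return len(q)
    (cx,cy),rr=cv2.minEnclosingCircle(q[:,:2].astype(np.float32)*1000)
    return len(q),"mec",round(cx),round(cy),"d",round(2*rr,1),"box",((q.min(0)+q.max(0))*500).round(1),(np.ptp(q,axis=0)*1000).round(1),"ztop",round(np.percentile(q[:,2],99)*1000,1)
def st():
    o=get_obs();print({k:np.round(o[k],4) for k in("clock","eef_pos","tool_rot","joint_pos","ft_force","grip_width","grasp_force")})
E
python3 - <<'E'
from h import *
st(); c=camera("wrist"); save(c,"w2.png"); P=cloud(c)
print(blob(P,.467,-.398,.06,.095,.05))
print("salt",blob(P,.553,-.395,.08,.11,.04),"tray")
E
```

```text
{'clock': np.float64(4.375), 'eef_pos': array([ 0.4689, -0.4002,  0.2316]), 'tool_rot': array([ 1.3e-03,  1.0e+00, -1.0e-04,  0.0e+00]), 'joint_pos': array([-0.7065,  0.4786,  0.3505,  1.4426, -0.    , -0.7038]), 'ft_force': array([-0.179 , -0.1296,  0.436 ]), 'grip_width': np.float64(0.0857), 'grasp_force': np.float64(0.0)}
(1643, 'mec', 467, -399, 'd', 65.9, 'box', array([ 466.3, -398.9,   72.6]), array([65.4, 64.5, 25.2]), 'ztop', np.float64(84.2))
salt (904, 'mec', 555, -397, 'd', 33.7, 'box', array([ 553.8, -396.6,   89.7]), array([30.9, 32.9, 19.4]), 'ztop', np.float64(98.5)) tray
```

w1 shows the tray at (275,130), with the grey steel large beaker at (277,190) and the salt at (274,92). The other large_beaker candidate, at (402,135), is red and off the tray, so it isn't the one. I'm picking the steel one.

arm_command(
  slide=[
    [0.25,0.1,4],
    [0.25,0.1,9],
    [0.25,0.1,14],
    [0.25,0.1,17],
    [0.25,0.1,19],
  ],
  spin=[0,0,0,0,0],
)

```text
clock: 5.05
eef_pos: [0.4662, -0.398, 0.0392]
tool_rot: [0.0, 1.0, 0.001, -0.001]
ft_force: [-0.6, -0.8, 1.0]
grip_width: 0.0854
grasp_force: 0.0
```

arm_command(
  slide=[
    [0,0,0],
    [0,0,0],
    [0,0,0],
    [0,0,0],
    [0,0,0],
  ],
  spin=[0,0,0,0,0],
  jaw=4,
)

```text
clock: 5.68
eef_pos: [0.4674, -0.3988, 0.0417]
tool_rot: [-0.001, 1.0, -0.0, 0.0]
ft_force: [0.6, 0.0, -1.6]
grip_width: 0.0621
grasp_force: 65.3
```

arm_command(
  slide=[
    [0,0,0],
    [0,0,0],
    [0,0,0],
    [0,0,0],
    [0,0,0],
  ],
  spin=[0,0,0,0,0],
)

```text
clock: 6.3
eef_pos: [0.4673, -0.3987, 0.0413]
tool_rot: [-0.001, 1.0, 0.0, -0.0]
ft_force: [-0.2, 0.6, -1.2]
grip_width: 0.0621
grasp_force: 65.3
```

arm_command(
  slide=[
    [0,0,-2],
    [0,0,-5],
    [0,3,-6],
    [0,7,-6],
    [0,11,-6],
  ],
  spin=[0,0,0,0,0],
)

```text
clock: 6.92
eef_pos: [0.4672, -0.2879, 0.1016]
tool_rot: [-0.0, 1.0, -0.0, 0.0]
ft_force: [0.4, 0.0, -1.7]
grip_width: 0.0617
grasp_force: 65.7
```

arm_command(
  slide=[
    [0,3.5,0],
    [0,5.4,0],
    [0,5.4,3],
    [0,5.4,5],
    [0,5.4,6.2],
  ],
  spin=[0,0,0,0,0],
)

```text
clock: 7.55
eef_pos: [0.4668, -0.2349, 0.0384]
tool_rot: [-0.0, 1.0, 0.0, -0.0]
ft_force: [0.4, -1.3, -2.3]
grip_width: 0.0622
grasp_force: 65.8
```

arm_command(
  slide=[
    [0,0,0.1],
    [0,0,0.2],
    [0,0,0.3],
    [0,0,0.4],
    [0,0,0.4],
  ],
  spin=[0,0,0,0,0],
)

```text
clock: 8.18
eef_pos: [0.4672, -0.2347, 0.0355]
tool_rot: [-0.001, 1.0, -0.0, 0.0]
ft_force: [-0.4, 0.1, -1.2]
grip_width: 0.0618
grasp_force: 65.8
```

arm_command(
  slide=[
    [0,0,0.1],
    [0,0,0.1],
    [0,0,0.2],
    [0,0,0.2],
    [0,0,0.2],
  ],
  spin=[0,0,0,0,0],
)

```text
clock: 8.8
eef_pos: [0.4677, -0.2349, 0.0351]
tool_rot: [-0.001, 1.0, -0.0, 0.001]
ft_force: [-4.2, 2.6, 12.1]
grip_width: 0.062
grasp_force: 65.8
```

arm_command(
  slide=[
    [0,0,0],
    [0,0,0],
    [0,0,0],
    [0,0,0],
    [0,0,0],
  ],
  spin=[0,0,0,0,0],
  jaw=8.5,
)

```text
clock: 9.43
eef_pos: [0.4671, -0.2347, 0.0331]
tool_rot: [-0.001, 1.0, 0.0, -0.0]
ft_force: [-0.2, -0.0, 0.2]
grip_width: 0.085
grasp_force: 0.0
```

arm_command(
  slide=[
    [0,0,-4],
    [0,0,-9],
    [0,0,-14],
    [0,4,-19],
    [0,9,-24],
  ],
  spin=[0,0,0,0,0],
)

```text
clock: 10.05
eef_pos: [0.467, -0.1512, 0.2682]
tool_rot: [0.0, 1.0, -0.0, 0.001]
ft_force: [0.6, 1.5, -0.8]
grip_width: 0.085
grasp_force: 0.0
```

arm_command(
  slide=[
    [0,6,-1],
    [0,11,-3],
    [0,17,-4],
    [0,22,-4],
    [0,22,-4],
  ],
  spin=[0,0,0,0,0],
)

```text
clock: 10.68
eef_pos: [0.4665, 0.0714, 0.3064]
tool_rot: [-0.004, 1.0, 0.0, 0.0]
ft_force: [-0.6, -0.5, 0.4]
grip_width: 0.0851
grasp_force: 0.0
```

```bash
python3 - <<'E'
from h import *
st(); c=camera("wrist"); save(c,"w3.png"); P=cloud(c)
print("mill head",blob(P,.471,.075,.125,.16,.04)); print("knob",blob(P,.471,.075,.165,.2,.03))
print("med",blob(P,.452,-.068,.05,.09,.04));print("small",blob(P,.465,.233,.05,.09,.04)); print("large",blob(P,.467,-.235,.06,.09,.05))
q=P.reshape(-1,3); q=q[(abs(q[:,0]-.47)<.07)&(abs(q[:,1]-.075)<.07)&(q[:,2]>.014)&(q[:,2]<.026)]
print("dock",len(q),cv2.minAreaRect(q[:,:2].astype(np.float32)*1000))
for t in["pepper_mill","beaker_dock"]:
    for k in landmark_of(c,t)[:3]:
        print(t,np.round(k["centre"]),round(k["confidence"],2),np.round(ray_z(c,[k["centre"]],{"pepper_mill":.012}.get(t,0))[0],3))
E
```

```text
{'clock': np.float64(10.675), 'eef_pos': array([0.4665, 0.0714, 0.3064]), 'tool_rot': array([-3.6e-03,  1.0e+00,  2.0e-04,  1.0e-04]), 'joint_pos': array([1.5170e-01, 1.6430e-01, 1.0290e-01, 1.5092e+00, 4.0000e-04,
       1.4440e-01]), 'ft_force': array([-0.5782, -0.5323,  0.3716]), 'grip_width': np.float64(0.0851), 'grasp_force': np.float64(0.0)}
mill head (765, 'mec', 472, 73, 'd', 49.9, 'box', array([471.9,  72.9, 142.5]), array([48.7, 49. , 34.9]), 'ztop', np.float64(159.9))
knob (1010, 'mec', 472, 72, 'd', 35.0, 'box', array([472.2,  72.8, 173.4]), array([33.1, 34.2, 16.7]), 'ztop', np.float64(181.0))
med (844, 'mec', 452, -69, 'd', 52.0, 'box', array([451.9, -68.9,  60.3]), array([51.1, 51.6, 20.5]), 'ztop', np.float64(70.2))
small (530, 'mec', 466, 232, 'd', 39.8, 'box', array([465.6, 231.8,  58.5]), array([38.2, 38.7, 16.9]), 'ztop', np.float64(66.0))
large (1367, 'mec', 468, -235, 'd', 67.1, 'box', array([ 467.2, -234.9,   69.3]), array([65.4, 65.8, 18.5]), 'ztop', np.float64(78.0))
dock 2650 ((472.1526794433594, 74.35791778564453), (100.34622192382812, 100.5614242553711), 0.4649924337863922)
pepper_mill [281. 161.] 0.84 [0.467 0.075 0.012]
```

View pics/w3.png

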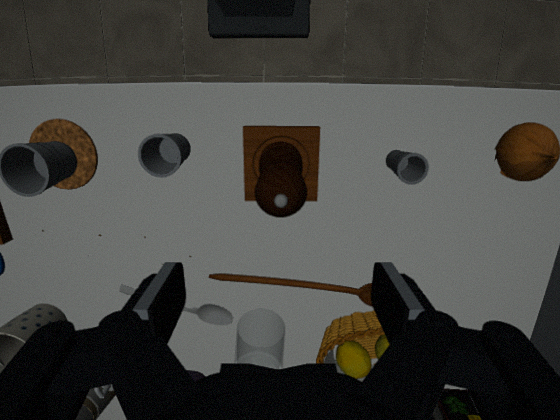

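w3 shows the large beaker parked on the mat (45,160), medium beaker (165,153), mill in its dock (281,180), small beaker (407,165) and onion (527,150). The diameters and heights match the given sizes, so I'll grip the mill.

arm_command(
  slide=[
    [-0.55,0.15,3],
    [-0.55,0.15,8],
    [-0.55,0.15,12],
    [-0.55,0.15,15.5],
    [-0.55,0.15,17.6],
  ],
  spin=[0,0,0,0,0],
)

```text
clock: 11.45
eef_pos: [0.4711, 0.0678, 0.1283]
tool_rot: [0.001, 1.0, -0.0, -0.002]
ft_force: [-0.8, -0.1, -0.1]
grip_width: 0.0853
grasp_force: 0.0
```

arm_command(
  slide=[
    [0,0,0],
    [0,0,0],
    [0,0,0],
    [0,0,0],
    [0,0,0],
  ],
  spin=[0,0,0,0,0],
  jaw=2.5,
)

```text
clock: 12.08
eef_pos: [0.4734, 0.0698, 0.1319]
tool_rot: [-0.001, 1.0, -0.0, 0.002]
ft_force: [-0.3, -1.2, 5.9]
grip_width: 0.0463
grasp_force: 61.7
```

arm_command(
  slide=[
    [0,0,0],
    [0,0,0],
    [0,0,0],
    [0,0,0],
    [0,0,0],
  ],
  spin=[0,0,0,0,0],
)

```text
clock: 12.7
eef_pos: [0.4734, 0.0698, 0.1319]
tool_rot: [-0.001, 1.0, -0.0, 0.002]
ft_force: [-0.3, -0.9, 6.7]
grip_width: 0.0462
grasp_force: 61.7
```

```bash
python3 - <<'E'
from h import *
P=np.load("top1.npz")["P"].reshape(-1,3); P=P[~np.isnan(P[:,0])]
q=P[(P[:,0]>.40)&(P[:,0]<.58)&(P[:,1]>-.47)&(P[:,1]<-.33)&(P[:,2]>.008)&(P[:,2]<.03)]
for a in np.arange(.42,.58,.02):
    s=q[abs(q[:,0]-a)<.01]; 
    if len(s): print(a.round(3),s[:,1].min().round(4),s[:,1].max().round(4))
print(q[:,0].min())
c=camera("top"); save(c,"top2.png",(340,170,420,260),6)
E
```

```text
0.42 -0.4522 -0.3567
0.44 -0.4533 -0.3464
0.46 -0.4674 -0.3527
0.48 -0.4492 -0.3396
0.5 -0.457 -0.3475
0.52 -0.4577 -0.3475
0.54 -0.4447 -0.346
0.56 -0.4406 -0.3435
0.40233784806909556
```

The mill closed at 46.2 mm with an upward push on the tool, so the pads sit above the head's widest line. I'll regrip about 7 mm lower.

arm_command(
  slide=[
    [0,0,0],
    [0,0,0],
    [0,0,0],
    [0,0.1,0.3],
    [0,0.1,0.7],
  ],
  spin=[0,0,0,0,0],
  jaw=7,
)

```text
clock: 13.38
eef_pos: [0.4722, 0.0711, 0.1231]
tool_rot: [-0.001, 1.0, 0.0, -0.0]
ft_force: [1.7, -0.3, -0.2]
grip_width: 0.07
grasp_force: 0.0
```

arm_command(
  slide=[
    [0,0,0],
    [0,0,0],
    [0,0,0],
    [0,0,0],
    [0,0,0],
  ],
  spin=[0,0,0,0,0],
  jaw=2.5,
)

```text
clock: 14.0
eef_pos: [0.4723, 0.0711, 0.1234]
tool_rot: [-0.001, 1.0, 0.0, 0.0]
ft_force: [0.6, 0.2, 1.3]
grip_width: 0.0469
grasp_force: 61.9
```

arm_command(
  slide=[
    [0,0,0],
    [0,0,0],
    [0,0,0],
    [0,0,0],
    [0,0,0],
  ],
  spin=[0,0,0,0,0],
)

```text
clock: 14.62
eef_pos: [0.4723, 0.071, 0.1235]
tool_rot: [-0.001, 1.0, 0.0, 0.0]
ft_force: [0.6, 1.3, 0.1]
grip_width: 0.047
grasp_force: 62.0
```

View pics/top2.png

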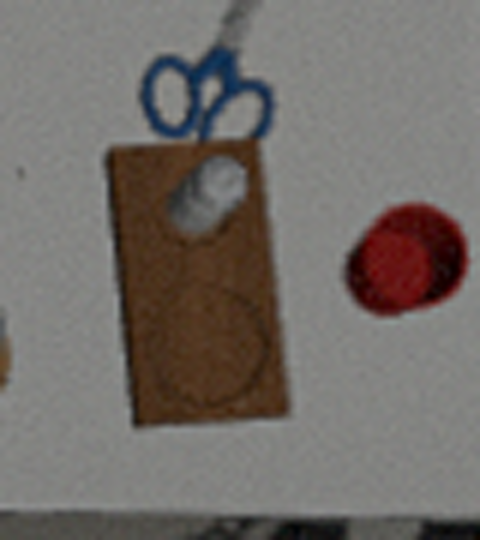

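top2 shows the empty big recess, its rim centred near crop (209,344), with the salt undisturbed. I'll lift the mill and carry it over, then measure the tray close up on the way.

arm_command(
  slide=[
    [0,0,-2],
    [0,0,-5],
    [0,0,-9],
    [0,0,-12],
    [0,-3,-13],
  ],
  spin=[0,0,0,0,0],
)

```text
clock: 15.25
eef_pos: [0.4731, 0.0414, 0.2551]
tool_rot: [-0.002, 1.0, -0.0, 0.001]
ft_force: [0.7, -0.2, -2.5]
grip_width: 0.0467
grasp_force: 62.0
```

arm_command(
  slide=[
    [0,-4,0],
    [0,-9,0],
    [0,-14,0],
    [0,-19,0],
    [0,-23,0],
  ],
  spin=[0,0,0,0,0],
)

```text
clock: 15.88
eef_pos: [0.4716, -0.1912, 0.2527]
tool_rot: [0.0, 1.0, -0.0, -0.001]
ft_force: [0.0, 0.1, -1.9]
grip_width: 0.0467
grasp_force: 62.1
```

arm_command(
  slide=[
    [0,-2,0],
    [0,-3,0],
    [0,-3,0],
    [0,-3,0],
    [0,-3,0],
  ],
  spin=[0,0,0,0,0],
)

```text
clock: 16.5
eef_pos: [0.4727, -0.218, 0.2535]
tool_rot: [-0.001, 1.0, 0.0, 0.0]
ft_force: [-0.5, -0.0, -2.2]
grip_width: 0.0471
grasp_force: 62.1
```

```bash
python3 - <<'E'
from h import *
st(); c=camera("wrist"); save(c,"w4.png",s=1.4); P=cloud(c)
np.savez("w4.npz",P=P,pix=c["pixels"],rv=c["rvec"],tv=c["tvec"],K=c["intrinsics"],k1=c["k1"])
q=P.reshape(-1,3); 
s=q[(q[:,0]>.40)&(q[:,0]<.60)&(q[:,1]>-.47)&(q[:,1]<-.33)&(q[:,2]>.015)&(q[:,2]<.026)]
print(len(s),cv2.minAreaRect(s[:,:2].astype(np.float32)*1000))
for a in np.arange(.42,.60,.02):
    e=s[abs(s[:,0]-a)<.006]
    if len(e): print(a.round(3),np.percentile(e[:,1],[1,99]).round(4))
f=q[(np.hypot(q[:,0]-.47,q[:,1]+.4)<.05)&(q[:,2]>.008)&(q[:,2]<.0155)]
print("floor",len(f),cv2.minEnclosingCircle(f[:,:2].astype(np.float32)*1000) if len(f) else 0, np.percentile(f,[1,99],axis=0) if len(f) else 0)
E
```

```text
{'clock': np.float64(16.5), 'eef_pos': array([ 0.4727, -0.218 ,  0.2535]), 'tool_rot': array([-1.4e-03,  1.0e+00,  1.0e-04,  0.0e+00]), 'joint_pos': array([-4.3220e-01,  2.7370e-01,  1.0660e-01,  1.4037e+00,  2.0000e-04,
       -4.3500e-01]), 'ft_force': array([-0.494 , -0.0067, -2.1871]), 'grip_width': np.float64(0.0471), 'grasp_force': np.float64(62.1386)}
6391 ((509.2280578613281, -397.72705078125), (176.625244140625, 97.99986267089844), 4.735543251037598)
0.42 [-0.4391 -0.3572]
0.44 [-0.451 -0.355]
0.46 [-0.4505 -0.3538]
0.48 [-0.4478 -0.352 ]
0.5 [-0.4469 -0.3508]
0.52 [-0.4442 -0.3489]
0.54 [-0.4426 -0.347 ]
0.56 [-0.4406 -0.3451]
0.58 [-0.3975 -0.3435]
floor 2919 ((465.52301025390625, -394.1390686035156), 46.00349044799805) [[ 0.43572115 -0.43780641  0.00879344]
 [ 0.5050596  -0.35388981  0.01474701]]
```

View pics/w4.png

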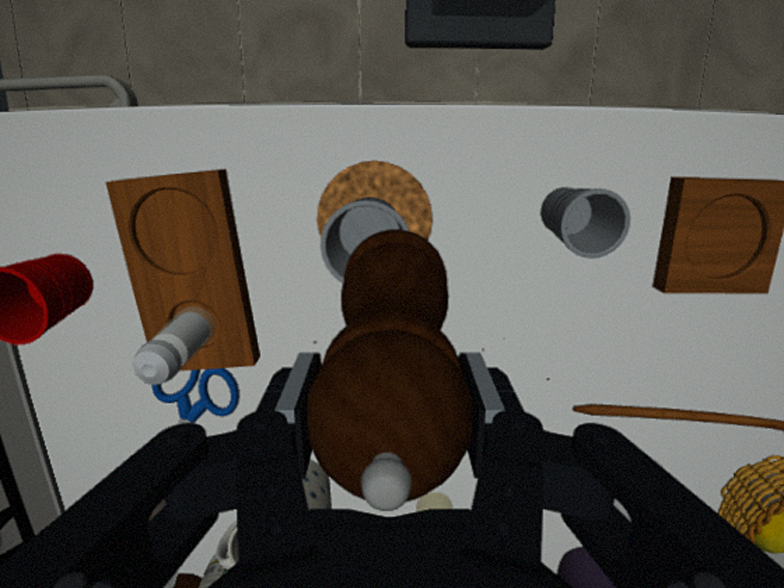

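w4 shows the mill hanging between the pads at (390,370), the tray at left with its recess at (173,230), the beaker on the mat (365,235), medium (585,220) and the dock recess (727,235). I'll check the mill's tilt from the cloud before lowering it.

```bash
python3 - <<'E'
from h import *
P=np.load("w4.npz")["P"].reshape(-1,3); P=P[~np.isnan(P[:,0])]
q=P[(np.hypot(P[:,0]-.472,P[:,1]+.218)<.05)]
for a in np.arange(.14,.34,.01):
    s=q[abs(q[:,2]-a)<.005]
    if len(s)>8: 
        A=np.c_[2*s[:,:2],np.ones(len(s))]; b=(s[:,:2]**2).sum(1); k=np.linalg.lstsq(A,b,rcond=None)[0]
        print(a.round(2),len(s),"y",s[:,1].min().round(4),s[:,1].max().round(4),((s[:,1].min()+s[:,1].max())/2).round(4),"circ",k[:2].round(4),np.sqrt(k[2]+k[0]**2+k[1]**2).round(4),"xmin",s[:,0].min().round(4))
E
```

```text
0.14 15 y -0.2359 -0.1936 -0.2147 circ [ 0.4712 -0.2158] 0.029 xmin 0.4423
0.15 332 y -0.2442 -0.1876 -0.2159 circ [ 0.4706 -0.2156] 0.028 xmin 0.442
0.16 373 y -0.2423 -0.1879 -0.2151 circ [ 0.4716 -0.2157] 0.0268 xmin 0.4432
0.17 88 y -0.237 -0.1945 -0.2158 circ [ 0.4716 -0.2163] 0.0269 xmin 0.4443
0.18 356 y -0.2431 -0.1901 -0.2166 circ [ 0.4712 -0.2165] 0.0265 xmin 0.4442
0.19 656 y -0.2426 -0.1907 -0.2166 circ [ 0.4713 -0.2166] 0.0248 xmin 0.4451
0.2 679 y -0.2403 -0.1931 -0.2167 circ [ 0.4714 -0.2169] 0.0224 xmin 0.4476
0.21 642 y -0.2378 -0.1956 -0.2167 circ [ 0.4716 -0.2172] 0.0202 xmin 0.4502
0.22 467 y -0.2364 -0.1987 -0.2175 circ [ 0.4718 -0.2175] 0.0187 xmin 0.4523
0.23 226 y -0.2333 -0.201 -0.2172 circ [ 0.4716 -0.2179] 0.0186 xmin 0.4525
0.24 121 y -0.2312 -0.2038 -0.2175 circ [ 0.469  -0.2181] 0.0177 xmin 0.4506
0.25 185 y -0.242 -0.1954 -0.2187 circ [ 0.4721 -0.2184] 0.0228 xmin 0.4484
0.26 1503 y -0.2544 -0.1825 -0.2185 circ [ 0.4824 -0.2187] 0.0327 xmin 0.4479
0.27 1004 y -0.2556 -0.1817 -0.2186 circ [ 0.4904 -0.2187] 0.0407 xmin 0.4476
0.28 2524 y -0.2558 -0.1815 -0.2186 circ [ 0.4816 -0.2187] 0.033 xmin 0.4473
0.29 5710 y -0.2555 -0.1817 -0.2186 circ [ 0.4736 -0.2188] 0.0228 xmin 0.4483
0.3 6513 y -0.2666 -0.1694 -0.218 circ [ 0.4549 -0.2184] 0.0247 xmin 0.4545
0.31 7421 y -0.268 -0.1681 -0.218 circ [ 0.4811 -0.2181] 0.0407 xmin 0.4574
0.32 3375 y -0.2677 -0.1685 -0.2181 circ [ 0.4959 -0.218 ] 0.0512 xmin 0.4539
0.33 7917 y -0.268 -0.168 -0.218 circ [ 0.5123 -0.2152] 0.0586 xmin 0.4533
```

arm_command(
  slide=[
    [0.1,-3,0],
    [0.2,-7.5,0],
    [0.2,-12,0],
    [0.2,-16,0],
    [0.2,-18.5,0],
  ],
  spin=[0,0,0,0,0],
)

```text
clock: 17.18
eef_pos: [0.4708, -0.4055, 0.2531]
tool_rot: [-0.0, 1.0, -0.0, -0.0]
ft_force: [0.4, 0.2, -2.7]
grip_width: 0.0468
grasp_force: 62.4
```

arm_command(
  slide=[
    [0,0,1],
    [0,0,4],
    [0,0,7.5],
    [0,0,10],
    [0,0,11.5],
  ],
  spin=[0,0,0,0,0],
)

```text
clock: 17.8
eef_pos: [0.4703, -0.402, 0.1365]
tool_rot: [-0.001, 1.0, 0.001, -0.001]
ft_force: [1.2, 0.4, -3.3]
grip_width: 0.0463
grasp_force: 62.5
```

arm_command(
  slide=[
    [0,0,0.3],
    [0,0,0.6],
    [0,0,0.9],
    [0,0,1.1],
    [0,0,1.3],
  ],
  spin=[0,0,0,0,0],
)

```text
clock: 18.42
eef_pos: [0.4709, -0.4042, 0.1257]
tool_rot: [-0.001, 1.0, -0.0, 0.0]
ft_force: [-0.1, 0.0, -2.3]
grip_width: 0.0466
grasp_force: 62.5
```

```bash
python3 - <<'E'
from h import *
st(); c=camera("side"); save(c,"s2.png",(260,90,350,190),6)
E
```

```text
{'clock': np.float64(18.425), 'eef_pos': array([ 0.4709, -0.4042,  0.1257]), 'tool_rot': array([-5.e-04,  1.e+00, -2.e-04,  3.e-04]), 'joint_pos': array([-0.7094,  0.5374,  0.1678,  1.2006,  0.    , -0.7104]), 'ft_force': array([-0.1027,  0.0315, -2.344 ]), 'grip_width': np.float64(0.0466), 'grasp_force': np.float64(62.4957)}
```

arm_command(
  slide=[
    [0,0,0.05],
    [0,0,0.1],
    [0,0,0.15],
    [0,0,0.2],
    [0,0,0.25],
  ],
  spin=[0,0,0,0,0],
)

```text
clock: 19.1
eef_pos: [0.471, -0.4041, 0.1235]
tool_rot: [-0.001, 1.0, -0.0, 0.0]
ft_force: [-0.7, 0.6, 2.2]
grip_width: 0.0467
grasp_force: 63.0
```

View pics/s2.png

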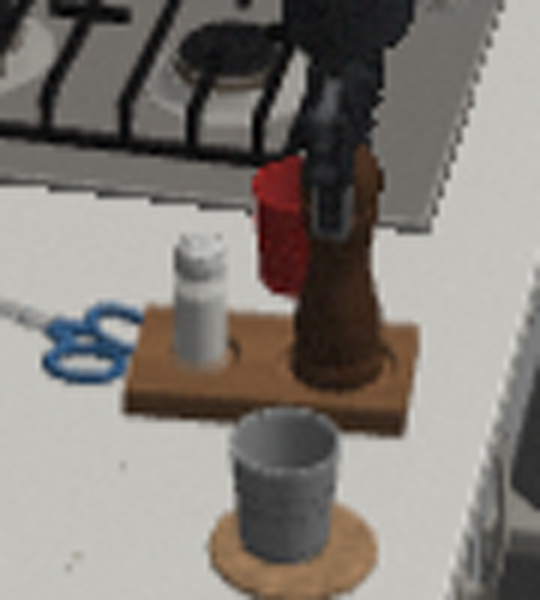

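The side view shows the mill inside the big recess (340,370), with the salt untouched at (200,300) and the beaker standing on the mat. The force has risen, so it's down and I can release it.

arm_command(
  slide=[
    [0,0,0.05],
    [0,0,0.1],
    [0,0,0.1],
    [0,0,0.1],
    [0,0,0.1],
  ],
  spin=[0,0,0,0,0],
)

```text
clock: 19.73
eef_pos: [0.4713, -0.4041, 0.1234]
tool_rot: [-0.001, 1.0, -0.0, 0.001]
ft_force: [-0.8, 2.5, 5.6]
grip_width: 0.0468
grasp_force: 63.5
```

arm_command(
  slide=[
    [0,0,0],
    [0,0,0],
    [0,0,0],
    [0,0,0],
    [0,0,0],
  ],
  spin=[0,0,0,0,0],
  jaw=8.5,
)

```text
clock: 20.35
eef_pos: [0.4708, -0.4041, 0.1218]
tool_rot: [-0.001, 1.0, 0.0, -0.0]
ft_force: [-0.6, -0.9, -0.4]
grip_width: 0.085
grasp_force: 0.0
```

arm_command(
  slide=[
    [0,0,-2],
    [0,0,-6],
    [0,0,-10],
    [0,2,-13],
    [0,6,-15],
  ],
  spin=[0,0,0,0,0],
)

```text
clock: 20.98
eef_pos: [0.4711, -0.3448, 0.2734]
tool_rot: [0.001, 1.0, -0.001, 0.001]
ft_force: [-0.1, 1.4, 0.1]
grip_width: 0.0849
grasp_force: 0.0
```

arm_command(
  slide=[
    [0,4,0],
    [0,8,0],
    [0,11,0],
    [0,11,0],
    [0,11,0],
  ],
  spin=[0,0,0,0,0],
)

```text
clock: 21.6
eef_pos: [0.4708, -0.2345, 0.2721]
tool_rot: [-0.001, 1.0, -0.0, 0.0]
ft_force: [0.5, -0.9, 0.2]
grip_width: 0.0849
grasp_force: 0.0
```

```bash
python3 - <<'E'
from h import *
st(); c=camera("wrist"); save(c,"w5.png"); P=cloud(c)
print("large",blob(P,.467,-.235,.06,.09,.05)); print("mill head",blob(P,.4695,-.401,.125,.16,.04)); print("mill foot",blob(P,.4695,-.401,.022,.06,.036)); print("salt",blob(P,.554,-.397,.08,.11,.03))
E
```

```text
{'clock': np.float64(21.6), 'eef_pos': array([ 0.4708, -0.2345,  0.2721]), 'tool_rot': array([-6.e-04,  1.e+00, -3.e-04,  2.e-04]), 'joint_pos': array([-4.6180e-01,  2.7940e-01,  1.6200e-01,  1.4527e+00, -4.0000e-04,
       -4.6310e-01]), 'ft_force': array([ 0.5362, -0.9431,  0.175 ]), 'grip_width': np.float64(0.0849), 'grasp_force': np.float64(0.0)}
large (1075, 'mec', 468, -236, 'd', 65.5, 'box', array([ 467.5, -235.7,   69.5]), array([64.9, 64.4, 18.9]), 'ztop', np.float64(78.2))
mill head (1574, 'mec', 471, -402, 'd', 49.9, 'box', array([ 471.5, -400.6,  142.5]), array([49.5, 46.7, 35. ]), 'ztop', np.float64(159.8))
mill foot (825, 'mec', 469, -401, 'd', 58.2, 'box', array([ 468.2, -396.2,   41. ]), array([55.8, 46.9, 37.9]), 'ztop', np.float64(59.7))
salt (761, 'mec', 555, -395, 'd', 33.0, 'box', array([ 554.3, -394.3,   89.7]), array([31.4, 30.4, 19.2]), 'ztop', np.float64(98.7))
```

arm_command(
  slide=[
    [0.3,-0.1,5],
    [0.3,-0.1,11],
    [0.3,-0.1,17],
    [0.3,-0.1,21],
    [0.3,-0.1,23.6],
  ],
  spin=[0,0,0,0,0],
)

```text
clock: 22.28
eef_pos: [0.4661, -0.2356, 0.0331]
tool_rot: [0.0, 1.0, 0.001, -0.002]
ft_force: [-0.1, 0.2, -0.2]
grip_width: 0.0848
grasp_force: 0.0
```

arm_command(
  slide=[
    [0,0,0],
    [0,0,0],
    [0,0,0],
    [0,0,0],
    [0,0,0],
  ],
  spin=[0,0,0,0,0],
  jaw=4,
)

```text
clock: 22.9
eef_pos: [0.4679, -0.2352, 0.0365]
tool_rot: [-0.001, 1.0, -0.0, 0.0]
ft_force: [0.7, 0.1, -1.7]
grip_width: 0.0617
grasp_force: 65.3
```

arm_command(
  slide=[
    [0,0,0],
    [0,0,0],
    [0,0,-2],
    [0,0,-6],
    [0,0,-11],
  ],
  spin=[0,0,0,0,0],
)

```text
clock: 23.52
eef_pos: [0.4666, -0.2345, 0.1459]
tool_rot: [-0.001, 1.0, 0.001, -0.001]
ft_force: [0.6, -1.8, -1.1]
grip_width: 0.062
grasp_force: 65.7
```

arm_command(
  slide=[
    [0,3,-0.8],
    [0,8,-0.8],
    [0,14,-0.8],
    [0,20,-0.8],
    [0,25,-0.8],
  ],
  spin=[0,0,0,0,0],
)

```text
clock: 24.15
eef_pos: [0.467, 0.017, 0.154]
tool_rot: [-0.001, 1.0, 0.0, 0.0]
ft_force: [1.1, 0.9, -2.7]
grip_width: 0.0617
grasp_force: 65.8
```

arm_command(
  slide=[
    [0,4,0],
    [0,4,0],
    [0,4,0],
    [0,4,0],
    [0,4,0],
  ],
  spin=[0,0,0,0,0],
)

```text
clock: 24.78
eef_pos: [0.4673, 0.054, 0.1539]
tool_rot: [0.0, 1.0, -0.0, -0.0]
ft_force: [0.2, -0.7, -1.9]
grip_width: 0.0622
grasp_force: 66.0
```

```bash
python3 - <<'E'
from h import *
st(); c=camera("wrist"); save(c,"w6.png"); P=cloud(c); o=get_obs()["eef_pos"]
print("held rim",blob(P,o[0],o[1],o[2]+.03,o[2]+.046,.04)); print("low part",blob(P,o[0],o[1],o[2]-.03,o[2]+.0,.04))
q=P.reshape(-1,3); q=q[(abs(q[:,0]-.47)<.07)&(abs(q[:,1]-.075)<.07)&(q[:,2]>.014)&(q[:,2]<.026)]
print("dock",len(q),cv2.minAreaRect(q[:,:2].astype(np.float32)*1000))
E
```

```text
{'clock': np.float64(24.775), 'eef_pos': array([0.4673, 0.054 , 0.1539]), 'tool_rot': array([ 4.e-04,  1.e+00, -1.e-04, -1.e-04]), 'joint_pos': array([ 1.1500e-01,  2.3330e-01, -2.1350e-01,  1.1242e+00, -1.0000e-04,
        1.1580e-01]), 'ft_force': array([ 0.2097, -0.7467, -1.9278]), 'grip_width': np.float64(0.0622), 'grasp_force': np.float64(65.9989)}
held rim (7918, 'mec', 461, 54, 'd', 77.8, 'box', array([466.2,  54.4, 191.9]), array([62. , 77.6, 16. ]), 'ztop', np.float64(198.0))
low part (5644, 'mec', 467, 53, 'd', 55.0, 'box', array([467.1,  53.6, 139.1]), array([54.5, 50.6, 29.7]), 'ztop', np.float64(153.6))
dock 5358 ((471.4758605957031, 74.57722473144531), (99.92008209228516, 100.48464965820312), 0.2192804515361786)
```

arm_command(
  slide=[
    [-0.45,2.05,0],
    [-0.45,2.05,3],
    [-0.45,2.05,6.5],
    [-0.45,2.05,9],
    [-0.45,2.05,10.5],
  ],
  spin=[0,0,0,0,0],
)

```text
clock: 25.45
eef_pos: [0.4709, 0.0747, 0.0475]
tool_rot: [-0.0, 1.0, -0.0, -0.001]
ft_force: [0.4, 0.1, -1.8]
grip_width: 0.062
grasp_force: 66.1
```

arm_command(
  slide=[
    [0,0,0.15],
    [0,0,0.3],
    [0,0,0.45],
    [0,0,0.6],
    [0,0,0.65],
  ],
  spin=[0,0,0,0,0],
)

```text
clock: 26.08
eef_pos: [0.4719, 0.0755, 0.0426]
tool_rot: [-0.001, 1.0, 0.0, 0.0]
ft_force: [0.2, 0.5, -1.3]
grip_width: 0.0619
grasp_force: 66.1
```

arm_command(
  slide=[
    [0,0,0.05],
    [0,0,0.1],
    [0,0,0.15],
    [0,0,0.2],
    [0,0,0.2],
  ],
  spin=[0,0,0,0,0],
)

```text
clock: 26.7
eef_pos: [0.4722, 0.0755, 0.0413]
tool_rot: [-0.001, 1.0, 0.0, 0.001]
ft_force: [-1.3, -0.5, 5.7]
grip_width: 0.0619
grasp_force: 66.3
```

arm_command(
  slide=[
    [0,0,-0.1],
    [0,0,-0.1],
    [0,0,-0.1],
    [0,0,-0.1],
    [0,0,-0.1],
  ],
  spin=[0,0,0,0,0],
  jaw=8.5,
)

```text
clock: 27.32
eef_pos: [0.4717, 0.0754, 0.0413]
tool_rot: [-0.001, 1.0, -0.0, -0.0]
ft_force: [0.2, -0.2, 0.6]
grip_width: 0.085
grasp_force: 0.0
```

arm_command(
  slide=[
    [0,0,-3],
    [0,0,-8],
    [0,0,-13],
    [0,-3,-16],
    [0,-7,-16],
  ],
  spin=[0,0,0,0,0],
)

```text
clock: 27.95
eef_pos: [0.474, 0.0054, 0.2046]
tool_rot: [-0.002, 1.0, 0.0, 0.003]
ft_force: [1.2, 0.9, 0.5]
grip_width: 0.0852
grasp_force: 0.0
```

arm_command(
  slide=[
    [1,-4,0],
    [2,-7.4,0],
    [2,-7.4,0],
    [2,-7.4,0],
    [2,-7.4,0],
  ],
  spin=[0,0,0,0,0],
)

```text
clock: 28.58
eef_pos: [0.4522, -0.0678, 0.2014]
tool_rot: [-0.001, 1.0, 0.0, 0.0]
ft_force: [-0.0, 0.1, -0.3]
grip_width: 0.0852
grasp_force: 0.0
```

```bash
python3 - <<'E'
from h import *
st(); c=camera("wrist"); save(c,"w7.png"); P=cloud(c)
print("large",blob(P,.472,.075,.065,.095,.05)); print("med",blob(P,.452,-.069,.06,.09,.04));print("med low",blob(P,.452,-.069,.01,.05,.04))
E
```

```text
{'clock': np.float64(28.575), 'eef_pos': array([ 0.4522, -0.0678,  0.2014]), 'tool_rot': array([-1.3e-03,  1.0e+00,  1.0e-04,  0.0e+00]), 'joint_pos': array([-1.4900e-01,  1.7260e-01, -1.6050e-01,  1.2377e+00,  2.0000e-04,
       -1.5150e-01]), 'ft_force': array([-0.0059,  0.0502, -0.3141]), 'grip_width': np.float64(0.0852), 'grasp_force': np.float64(0.0)}
large (2353, 'mec', 473, 75, 'd', 66.9, 'box', array([473.1,  75.1,  74.8]), array([65.3, 65.5, 19.7]), 'ztop', np.float64(84.1))
med (997, 'mec', 452, -69, 'd', 51.7, 'box', array([451.9, -69.2,  65.3]), array([51.2, 50.7, 10.6]), 'ztop', np.float64(70.2))
med low (1470, 'mec', 450, -69, 'd', 44.3, 'box', array([450.4, -69.2,  30.1]), array([44.2, 39.6, 39.8]), 'ztop', np.float64(49.4))
```

View pics/w7.png

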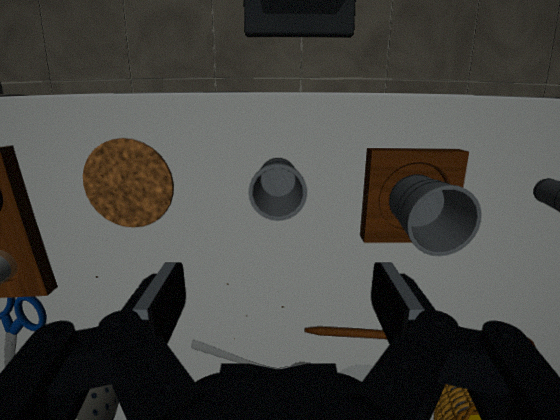

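w7 shows the large beaker standing in the dock recess (435,215), the medium beaker alone (278,190) and the mat empty. Next I'll grip the medium one near its rim.

arm_command(
  slide=[
    [0,-0.1,4],
    [0,-0.1,8.5],
    [0,-0.1,12],
    [0,-0.1,14],
    [0,-0.1,14.8],
  ],
  spin=[0,0,0,0,0],
  jaw=7.5,
)

```text
clock: 29.25
eef_pos: [0.4511, -0.0687, 0.0521]
tool_rot: [-0.001, 1.0, 0.0, -0.001]
ft_force: [-0.0, -0.1, -0.3]
grip_width: 0.075
grasp_force: 0.0
```

arm_command(
  slide=[
    [0,0,0],
    [0,0,0],
    [0,0,0],
    [0,0,0],
    [0,0,0],
  ],
  spin=[0,0,0,0,0],
)

```text
clock: 29.88
eef_pos: [0.4521, -0.0696, 0.0537]
tool_rot: [-0.001, 1.0, -0.0, 0.0]
ft_force: [-0.4, -0.0, -0.3]
grip_width: 0.0748
grasp_force: 0.0
```

arm_command(
  slide=[
    [0,0,0],
    [0,0,0],
    [0,0,0],
    [0,0,0],
    [0,0,0],
  ],
  spin=[0,0,0,0,0],
  jaw=3,
)

```text
clock: 30.5
eef_pos: [0.4524, -0.0695, 0.0541]
tool_rot: [-0.001, 1.0, 0.0, 0.001]
ft_force: [-1.1, 0.2, 4.7]
grip_width: 0.0472
grasp_force: 60.9
```

arm_command(
  slide=[
    [0,0,-1],
    [0,0,-4],
    [0,0,-8],
    [0,0,-11],
    [0,0,-13],
  ],
  spin=[0,0,0,0,0],
)

```text
clock: 31.12
eef_pos: [0.4524, -0.0697, 0.1854]
tool_rot: [-0.001, 1.0, -0.0, 0.001]
ft_force: [0.2, 0.1, -1.1]
grip_width: 0.0467
grasp_force: 61.8
```

arm_command(
  slide=[
    [0,0,0],
    [0,2.5,0],
    [-0.5,5.5,0],
    [-1,8,0],
    [-1,9,0],
  ],
  spin=[0,0,0,0,0],
)

```text
clock: 31.75
eef_pos: [0.4612, 0.0214, 0.1822]
tool_rot: [-0.001, 1.0, -0.0, -0.001]
ft_force: [-0.2, -0.2, -1.0]
grip_width: 0.0469
grasp_force: 61.9
```

arm_command(
  slide=[
    [0,0,0],
    [0,0,0],
    [0,0,0],
    [0,0,0],
    [0,0,0],
  ],
  spin=[0,0,0,0,0],
)

```text
clock: 32.38
eef_pos: [0.4618, 0.0201, 0.1835]
tool_rot: [-0.0, 1.0, -0.0, 0.0]
ft_force: [-0.8, -0.8, -1.3]
grip_width: 0.047
grasp_force: 61.9
```

```bash
cat >> h.py <<'E'
def slices(P,x,y,z0,z1,r,dz=.01):
    P=P.reshape(-1,3); P=P[~np.isnan(P[:,0])]; q=P[np.hypot(P[:,0]-x,P[:,1]-y)<r]
    for a in np.arange(z0,z1,dz):
        s=q[abs(q[:,2]-a)<dz/2]
        if len(s)<15: continue
        k=np.linalg.lstsq(np.c_[2*s[:,:2],np.ones(len(s))],(s[:,:2]**2).sum(1),rcond=None)[0]
        print(a.round(3),len(s),"circ",k[:2].round(4),"d",2*np.sqrt(k[2]+k[0]**2+k[1]**2).round(4),"ymid",((s[:,1].min()+s[:,1].max())/2).round(4))
E
python3 - <<'E'
from h import *
st(); c=camera("wrist"); save(c,"w8.png",s=1.2); P=cloud(c); o=get_obs()["eef_pos"]
slices(P,o[0],o[1],o[2]-.06,o[2]+.03,.04)
print("large"); slices(P,.473,.075,.022,.09,.04)
print(blob(P,.473,.075,.065,.095,.05))
E
```

```text
{'clock': np.float64(32.375), 'eef_pos': array([0.4618, 0.0201, 0.1835]), 'tool_rot': array([-3.e-04,  1.e+00, -0.e+00,  1.e-04]), 'joint_pos': array([ 4.3500e-02,  1.9430e-01, -1.8180e-01,  1.1945e+00, -1.0000e-04,
        4.3000e-02]), 'ft_force': array([-0.7804, -0.8497, -1.262 ]), 'grip_width': np.float64(0.047), 'grasp_force': np.float64(61.8573)}
0.133 208 circ [0.4618 0.0203] d 0.0392 ymid 0.0207
0.143 793 circ [0.4583 0.02  ] d 0.031 ymid 0.0198
0.153 1270 circ [0.4599 0.0199] d 0.0346 ymid 0.02
0.163 1145 circ [0.4598 0.02  ] d 0.04 ymid 0.0199
0.173 1429 circ [0.4599 0.0198] d 0.0416 ymid 0.0199
0.183 1837 circ [0.4599 0.0196] d 0.0436 ymid 0.0198
0.193 3834 circ [0.4594 0.0195] d 0.0484 ymid 0.0195
0.203 1924 circ [0.4594 0.0189] d 0.0534 ymid 0.0195
large
0.022 310 circ [0.472  0.0757] d 0.0704 ymid 0.0743
0.032 1772 circ [0.4751 0.0763] d 0.035 ymid 0.074
0.042 430 circ [0.4721 0.0744] d 0.0532 ymid 0.0741
0.052 541 circ [0.4718 0.0743] d 0.055 ymid 0.0741
0.062 624 circ [0.4716 0.0743] d 0.0566 ymid 0.074
0.072 628 circ [0.4717 0.0746] d 0.0578 ymid 0.075
0.082 1340 circ [0.4721 0.0752] d 0.0604 ymid 0.0754
(2092, 'mec', 473, 75, 'd', 66.2, 'box', array([472.7,  75.4,  74.9]), array([64.6, 64.9, 19.7]), 'ztop', np.float64(84.1))
```

View pics/w8.png

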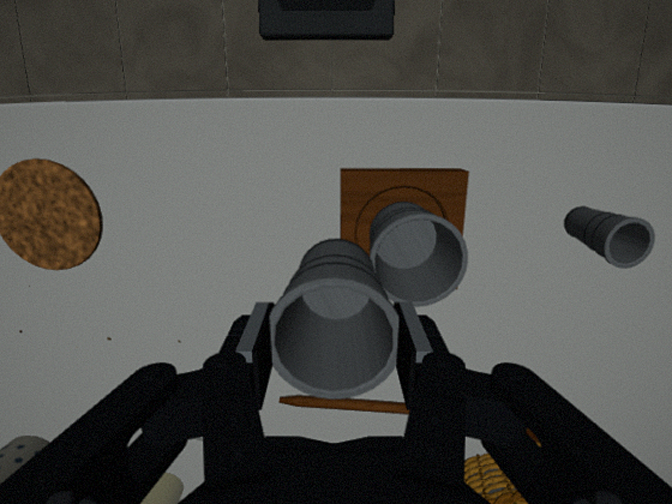

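w8 shows the medium beaker held upright (335,330), the large beaker in the dock (420,245) and the small one (610,235). I'll lower the medium into the large.

arm_command(
  slide=[
    [-0.5,2.5,0],
    [-1.1,5.4,0],
    [-1.1,5.4,0],
    [-1.1,5.4,2],
    [-1.1,5.4,4],
  ],
  spin=[0,0,0,0,0],
)

```text
clock: 33.05
eef_pos: [0.4728, 0.0739, 0.1431]
tool_rot: [-0.0, 1.0, -0.0, 0.0]
ft_force: [0.2, -0.3, -1.4]
grip_width: 0.0467
grasp_force: 62.0
```

arm_command(
  slide=[
    [0,0,1.5],
    [0,0,3],
    [0,0,4.2],
    [0,0,5],
    [0,0,5.1],
  ],
  spin=[0,0,0,0,0],
)

```text
clock: 33.67
eef_pos: [0.4724, 0.0742, 0.092]
tool_rot: [-0.0, 1.0, -0.0, -0.001]
ft_force: [-0.3, 0.6, -0.8]
grip_width: 0.0466
grasp_force: 61.9
```

arm_command(
  slide=[
    [0,0,0.15],
    [0,0,0.3],
    [0,0,0.45],
    [0,0,0.5],
    [0,0,0.5],
  ],
  spin=[0,0,0,0,0],
)

```text
clock: 34.3
eef_pos: [0.4727, 0.0745, 0.0874]
tool_rot: [-0.001, 1.0, 0.0, -0.0]
ft_force: [-0.7, 0.2, -1.6]
grip_width: 0.047
grasp_force: 61.9
```

arm_command(
  slide=[
    [0,0,0.05],
    [0,0,0.1],
    [0,0,0.15],
    [0,0,0.2],
    [0,0,0.2],
  ],
  spin=[0,0,0,0,0],
)

```text
clock: 34.92
eef_pos: [0.4732, 0.0745, 0.0861]
tool_rot: [-0.001, 1.0, 0.0, 0.001]
ft_force: [-0.9, -0.2, 5.4]
grip_width: 0.0466
grasp_force: 62.4
```

```bash
python3 - <<'E'
from h import *
st(); c=camera("wrist"); save(c,"w9.png",(180,120,380,400),2); P=cloud(c)
print(blob(P,.4727,.0745,.097,.11,.028),"(rim expected 102)")
E
```

```text
{'clock': np.float64(34.925), 'eef_pos': array([0.4732, 0.0745, 0.0861]), 'tool_rot': array([-6.e-04,  1.e+00,  0.e+00,  7.e-04]), 'joint_pos': array([ 1.562e-01,  3.167e-01, -2.956e-01,  9.571e-01, -2.000e-04,
        1.550e-01]), 'ft_force': array([-0.8812, -0.2289,  5.4153]), 'grip_width': np.float64(0.0466), 'grasp_force': np.float64(62.4252)}
(3641, 'mec', 472, 74, 'd', 55.2, 'box', array([473. ,  74.5, 103.5]), array([51.6, 51.5, 13. ]), 'ztop', np.float64(109.5)) (rim expected 102)
```

View pics/w9.png

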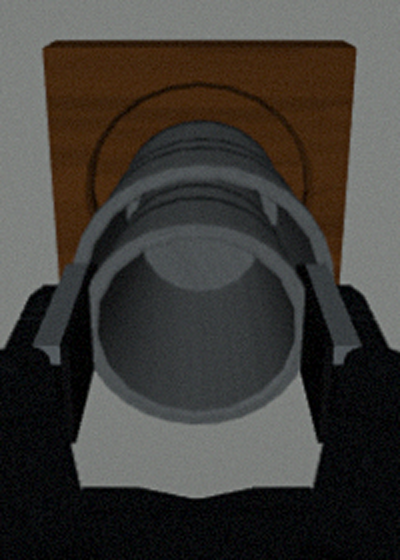

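w9 shows the medium beaker sitting concentric inside the large one, and contact came at the predicted height (TCP 0.0861). I'll release it and go to the small one.

arm_command(
  slide=[
    [0,0,0],
    [0,0,0],
    [0,0,0],
    [0,0,0],
    [0,0,0],
  ],
  spin=[0,0,0,0,0],
  jaw=7.5,
)

```text
clock: 35.6
eef_pos: [0.4727, 0.0744, 0.0853]
tool_rot: [-0.001, 1.0, -0.0, -0.0]
ft_force: [-0.6, -0.8, 0.2]
grip_width: 0.0752
grasp_force: 0.0
```

arm_command(
  slide=[
    [0,0,-2],
    [0,0,-6],
    [0,0,-10],
    [0,3,-12],
    [0.3,8,-12],
  ],
  spin=[0,0,0,0,0],
)

```text
clock: 36.22
eef_pos: [0.4715, 0.1547, 0.2079]
tool_rot: [0.001, 1.0, 0.001, 0.003]
ft_force: [0.2, 0.9, -0.4]
grip_width: 0.075
grasp_force: 0.0
```

arm_command(
  slide=[
    [0.3,4,0],
    [0.3,7.7,0],
    [0.3,7.7,0],
    [0.3,7.7,0],
    [0.3,7.7,0],
  ],
  spin=[0,0,0,0,0],
)

```text
clock: 36.85
eef_pos: [0.4666, 0.2304, 0.2054]
tool_rot: [0.0, 1.0, -0.0, -0.0]
ft_force: [-0.2, -1.0, -0.0]
grip_width: 0.0753
grasp_force: 0.0
```

```bash
python3 - <<'E'
from h import *
st(); c=camera("wrist"); save(c,"w10.png"); P=cloud(c)
print("large+med",blob(P,.472,.075,.09,.12,.05),blob(P,.472,.075,.07,.087,.05)); print("small",blob(P,.4656,.232,.055,.09,.04));print("low");slices(P,.4656,.232,.01,.07,.03)
print("onion",blob(P,.445,.4,.01,.1,.06))
E
```

```text
{'clock': np.float64(36.85), 'eef_pos': array([0.4666, 0.2304, 0.2054]), 'tool_rot': array([ 1.e-04,  1.e+00, -2.e-04, -1.e-04]), 'joint_pos': array([ 4.5880e-01,  2.9350e-01,  7.9000e-03,  1.2856e+00, -2.0000e-04,
        4.5910e-01]), 'ft_force': array([-0.2244, -0.9783, -0.0043]), 'grip_width': np.float64(0.0753), 'grasp_force': np.float64(0.0)}
large+med (1595, 'mec', 473, 75, 'd', 52.8, 'box', array([473.3,  75.2,  96.1]), array([51.8, 52.5, 12.2]), 'ztop', np.float64(101.9)) (2075, 'mec', 473, 76, 'd', 65.7, 'box', array([472.7,  77.5,  78.5]), array([65.3, 62. , 17. ]), 'ztop', np.float64(86.7))
small (695, 'mec', 466, 232, 'd', 38.6, 'box', array([465.8, 232.5,  61. ]), array([38. , 37.6, 11.8]), 'ztop', np.float64(66.4))
low
0.01 26 circ [0.4662 0.2326] d 0.0278 ymid 0.2328
0.02 355 circ [0.4665 0.2324] d 0.0176 ymid 0.2324
0.03 117 circ [0.4647 0.2323] d 0.027 ymid 0.2323
0.04 157 circ [0.4646 0.2323] d 0.029 ymid 0.2326
0.05 175 circ [0.4646 0.2324] d 0.0304 ymid 0.2325
0.06 496 circ [0.4652 0.2325] d 0.0334 ymid 0.2329
onion (5106, 'mec', 447, 396, 'd', 77.7, 'box', array([446.6, 395.3,  50.5]), array([75.9, 72.6, 68. ]), 'ztop', np.float64(79.8))
```

The medium rim is at 102 mm, exactly the nested height. Now I'll pick the small one.

arm_command(
  slide=[
    [0.1,0.2,4],
    [0.1,0.2,8.5],
    [0.1,0.2,12],
    [0.1,0.2,14.5],
    [0.1,0.2,15.3],
  ],
  spin=[0,0,0,0,0],
  jaw=6.5,
)

```text
clock: 37.52
eef_pos: [0.4645, 0.232, 0.0509]
tool_rot: [0.0, 1.0, -0.001, -0.001]
ft_force: [0.7, 0.7, 0.2]
grip_width: 0.065
grasp_force: 0.0
```

arm_command(
  slide=[
    [0,0,0],
    [0,0,0],
    [0,0,0],
    [0,0,0],
    [0,0,0],
  ],
  spin=[0,0,0,0,0],
)

```text
clock: 38.15
eef_pos: [0.4657, 0.2336, 0.0527]
tool_rot: [-0.001, 1.0, 0.0, 0.0]
ft_force: [-0.7, -0.6, 0.1]
grip_width: 0.0651
grasp_force: 0.0
```

arm_command(
  slide=[
    [0,0,0],
    [0,0,0],
    [0,0,0],
    [0,0,0],
    [0,0,0],
  ],
  spin=[0,0,0,0,0],
  jaw=2,
)

```text
clock: 38.78
eef_pos: [0.4659, 0.2336, 0.053]
tool_rot: [-0.001, 1.0, 0.0, 0.0]
ft_force: [-1.1, 0.1, 5.5]
grip_width: 0.034
grasp_force: 59.4
```

arm_command(
  slide=[
    [0,0,-1],
    [0,0,-4],
    [0,0,-8],
    [0,0,-12],
    [0,0,-15],
  ],
  spin=[0,0,0,0,0],
)

```text
clock: 39.4
eef_pos: [0.4659, 0.2336, 0.2045]
tool_rot: [-0.001, 1.0, 0.0, 0.001]
ft_force: [0.2, 0.2, -0.9]
grip_width: 0.0337
grasp_force: 59.8
```

arm_command(
  slide=[
    [0,-2,0],
    [0,-5,0],
    [-0.3,-8,0],
    [-0.6,-10,0],
    [-0.6,-10.5,0],
  ],
  spin=[0,0,0,0,0],
)

```text
clock: 40.02
eef_pos: [0.4707, 0.1265, 0.2011]
tool_rot: [0.001, 1.0, -0.0, -0.001]
ft_force: [0.2, 0.3, -0.8]
grip_width: 0.0337
grasp_force: 59.8
```

arm_command(
  slide=[
    [0,0,0],
    [0,0,0],
    [0,0,0],
    [0,0,0],
    [0,0,0],
  ],
  spin=[0,0,0,0,0],
)

```text
clock: 40.65
eef_pos: [0.4717, 0.1287, 0.2024]
tool_rot: [-0.001, 1.0, 0.0, 0.0]
ft_force: [-0.3, 0.2, -0.3]
grip_width: 0.0338
grasp_force: 59.8
```

```bash
python3 - <<'E'
from h import *
st(); c=camera("wrist"); save(c,"w11.png",s=1.2); P=cloud(c); o=get_obs()["eef_pos"]
slices(P,o[0],o[1],o[2]-.06,o[2]+.02,.028)
print("med",blob(P,.473,.075,.088,.12,.04)); slices(P,.473,.075,.06,.105,.03)
E
```

```text
{'clock': np.float64(40.65), 'eef_pos': array([0.4717, 0.1287, 0.2024]), 'tool_rot': array([-9.e-04,  1.e+00,  0.e+00,  0.e+00]), 'joint_pos': array([ 0.2664,  0.2336, -0.0804,  1.2567, -0.    ,  0.2647]), 'ft_force': array([-0.3322,  0.1706, -0.2563]), 'grip_width': np.float64(0.0338), 'grasp_force': np.float64(59.7803)}
0.152 144 circ [0.4721 0.1277] d 0.0272 ymid 0.1278
0.162 172 circ [0.4703 0.1278] d 0.0248 ymid 0.1276
0.172 583 circ [0.4701 0.1278] d 0.026 ymid 0.1275
0.182 743 circ [0.4701 0.1278] d 0.0282 ymid 0.1278
0.192 948 circ [0.4702 0.128 ] d 0.0296 ymid 0.1281
0.202 1333 circ [0.4698 0.1279] d 0.032 ymid 0.127
0.212 2939 circ [0.4698 0.1284] d 0.036 ymid 0.1286
med (1439, 'mec', 473, 75, 'd', 52.0, 'box', array([473.3,  74.8,  95.3]), array([51.2, 50.6, 14.5]), 'ztop', np.float64(102.0))
0.06 363 circ [0.4696 0.0776] d 0.0444 ymid 0.0782
0.07 429 circ [0.4715 0.0767] d 0.0432 ymid 0.0759
0.08 698 circ [0.4695 0.077 ] d 0.0494 ymid 0.0752
0.09 445 circ [0.4724 0.076 ] d 0.0438 ymid 0.0758
0.1 1137 circ [0.4728 0.0755] d 0.0468 ymid 0.0748
```

View pics/w11.png

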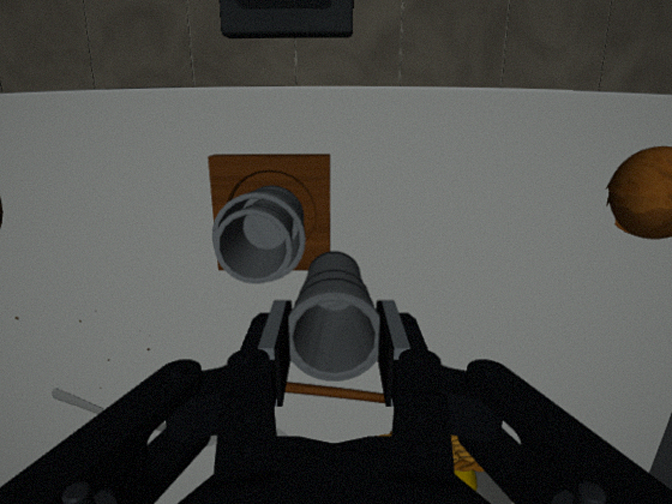

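w11 shows the small beaker held upright (335,320), the nested pair in the dock (258,240) and the onion untouched (655,195). I'll lower the small one in.

arm_command(
  slide=[
    [-0.1,-2,0],
    [-0.2,-4.5,0],
    [-0.2,-5.3,0],
    [-0.2,-5.3,0],
    [-0.2,-5.3,2],
  ],
  spin=[0,0,0,0,0],
)

```text
clock: 41.32
eef_pos: [0.4753, 0.0763, 0.1837]
tool_rot: [-0.001, 1.0, 0.001, 0.002]
ft_force: [0.1, 0.7, -1.1]
grip_width: 0.0339
grasp_force: 59.8
```

arm_command(
  slide=[
    [0,0,2],
    [0,0,4],
    [0,0,5.8],
    [0,0,6.8],
    [0,0,7.1],
  ],
  spin=[0,0,0,0,0],
)

```text
clock: 41.95
eef_pos: [0.4735, 0.0759, 0.111]
tool_rot: [-0.001, 1.0, 0.0, -0.0]
ft_force: [-1.1, -0.3, -0.0]
grip_width: 0.0338
grasp_force: 59.8
```

arm_command(
  slide=[
    [0,0,0.15],
    [0,0,0.3],
    [0,0,0.45],
    [0,0,0.5],
    [0,0,0.5],
  ],
  spin=[0,0,0,0,0],
)

```text
clock: 42.58
eef_pos: [0.4738, 0.0754, 0.1065]
tool_rot: [-0.001, 1.0, 0.0, 0.0]
ft_force: [-0.2, 1.1, -1.3]
grip_width: 0.034
grasp_force: 59.8
```

arm_command(
  slide=[
    [0,0,0.05],
    [0,0,0.1],
    [0,0,0.15],
    [0,0,0.2],
    [0,0,0.2],
  ],
  spin=[0,0,0,0,0],
)

```text
clock: 43.2
eef_pos: [0.4741, 0.0754, 0.105]
tool_rot: [-0.001, 1.0, 0.0, 0.0]
ft_force: [-0.7, 0.1, 4.8]
grip_width: 0.0337
grasp_force: 60.3
```

Contact came exactly at the predicted 0.105. I'll release, rise and check.

arm_command(
  slide=[
    [0,0,0],
    [0,0,0],
    [0,0,0],
    [0,0,0],
    [0,0,0],
  ],
  spin=[0,0,0,0,0],
  jaw=7,
)

```text
clock: 43.82
eef_pos: [0.4737, 0.0755, 0.1043]
tool_rot: [-0.001, 1.0, -0.0, -0.0]
ft_force: [-0.6, -0.6, -1.0]
grip_width: 0.0696
grasp_force: 0.0
```

arm_command(
  slide=[
    [0,0,-2],
    [0,0,-6],
    [0,0,-10],
    [0,0,-13],
    [0,0,-15],
  ],
  spin=[0,0,0,0,0],
)

```text
clock: 44.45
eef_pos: [0.4743, 0.0755, 0.2562]
tool_rot: [-0.001, 1.0, 0.0, 0.001]
ft_force: [-0.3, -0.3, 0.3]
grip_width: 0.07
grasp_force: 0.0
```

arm_command(
  slide=[
    [2,0,0],
    [5,0,0],
    [8,0,0],
    [8,0,0],
    [8,0,0],
  ],
  spin=[0,0,0,0,0],
)

```text
clock: 45.08
eef_pos: [0.3944, 0.0754, 0.2547]
tool_rot: [-0.001, 1.0, 0.0, 0.001]
ft_force: [0.2, -0.3, 0.0]
grip_width: 0.07
grasp_force: 0.0
```

```bash
python3 - <<'E'
from h import *
st(); c=camera("wrist"); P=cloud(c)
for n,z0,z1 in(("small 118",.105,.125),("med 102",.088,.1035),("large 84",.07,.085)): print(n,blob(P,.473,.075,z0,z1,.04))
c=camera("side"); save(c,"s3.png",(240,100,350,350),2.4); P=cloud(c)
print("mill",blob(P,.47,-.401,.125,.16,.04),"salt",blob(P,.554,-.396,.08,.11,.03),"onion",blob(P,.447,.396,.02,.1,.06))
E
```

```text
{'clock': np.float64(45.075), 'eef_pos': array([0.3944, 0.0754, 0.2547]), 'tool_rot': array([-6.e-04,  1.e+00,  1.e-04,  7.e-04]), 'joint_pos': array([ 0.189 ,  0.0336, -0.1773,  1.3585, -0.    ,  0.1878]), 'ft_force': array([ 0.1898, -0.2527,  0.0243]), 'grip_width': np.float64(0.07), 'grasp_force': np.float64(0.0)}
small 118 (703, 'mec', 474, 74, 'd', 39.1, 'box', array([474.2,  75. , 111.7]), array([37.9, 36.7, 13.4]), 'ztop', np.float64(117.8))
med 102 (914, 'mec', 472, 75, 'd', 51.1, 'box', array([468.2,  75.5,  95.8]), array([41.2, 49.7, 15.5]), 'ztop', np.float64(103.2))
large 84 (925, 'mec', 473, 75, 'd', 65.0, 'box', array([466.5,  75.6,  77.5]), array([51.8, 63. , 14.9]), 'ztop', np.float64(84.7))
mill 0 salt (64, 'mec', 550, -391, 'd', 35.5, 'box', array([ 552. , -392.3,   92.4]), array([31.4, 32.8, 24.8]), 'ztop', np.float64(103.9)) onion (486, 'mec', 443, 402, 'd', 74.3, 'box', array([437.7, 403.1,  52.8]), array([60.7, 71.6, 65.1]), 'ztop', np.float64(81.5))
```

View pics/s3.png

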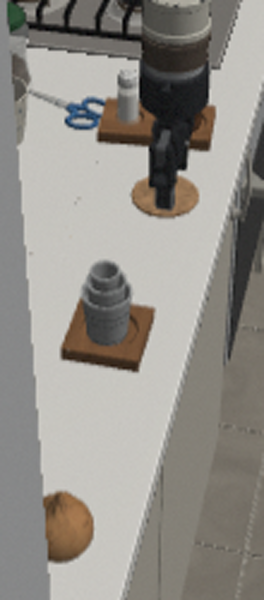

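s3 shows the nested set in the dock (105,310) with rims at 118, 102 and 84 mm, as they should be, and the salt and onion in place. The gripper hides the mill, so I'll check it from the top before handing in.

```bash
python3 - <<'E'
from h import *
P=cloud(camera("top")); r=blob(P,.47,-.401,.13,.19,.04); print("mill",r)
if r!=0 and r[0]>30 and abs(r[-1]-182)<8: print(job_done())
E
```

```text
mill (183, 'mec', 472, -403, 'd', 52.5, 'box', array([ 471.9, -403.5,  157.4]), array([49.6, 52.4, 53.8]), 'ztop', np.float64(184.1))
the job is handed in; nothing more can be done
None
```

The mill now stands in the tray's big recess beside the salt, and the three beakers are nested upright in the dock. The salt and onion were not touched, and I handed the job in at about 45 s.

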